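# Collect two turned cups in a tilted box

### The arm

A 6-joint arm with a two-finger parallel gripper is mounted at the origin on a cart in front of the work surface, level with it; the furniture and walls round the work are solid. World frame = base frame: x ahead of the robot, y to its left, z up, the work surface at z = 0. Lengths are in m, angles in degrees, forces in N, time in s.
With the tool pointing down it reaches from about 0.325 to 0.85 m from the base axis. Payload 15.5 kg.
Tool frame: the origin (TCP) lies at the very end of the fingers, on their centre line; the grasp point (between the pads) lies arm.grip_depth behind it (arm.grip_depth is the distance from the TCP to the grasp point, in m); z points along the fingers, y is the line along which they close (so a half turn about z gives the same grasp; the last joint's range is limited). The gripper opens to 91 mm and grips with 3 to 60 N. Pads are 32 mm wide; open, the fingers measure 118 mm over their backs; the gripper's body (76 mm by 178 mm) begins 60 mm behind the grasp point.
Start: joints at [66.205, 28.281, 77.091, -0, 74.628, -5.472], TCP at [0.196, 0.593, 0.214] pointing down, gripper open.
Joint ranges: [-166.48, 166.48], [-47.26, 123.95], [12.59, 153.08], [-70.14, 250.14], [6.76, 159.57], [-176.63, 176.63]. Speed limits (degrees/s): [108.29, 108.29, 147.25, 172.46, 172.46, 172.46].

### API

Orientations are given as a 3x3 rotation matrix whose columns are the frame's x, y, z axes.
In Python, from rig import arm gives the robot as it stands. Calls block until the motion is done:
- arm.move_to(position, orientation): joint-space move of the TCP to a pose.
- arm.move_l(position, orientation=None, feed=0.15): straight line of the TCP; orientation=None keeps the orientation; feed is the mean speed in m/s.
- arm.move_joints(angles): joint-space move.
- arm.grip(opening): finger opening in m; the grip force is fixed at half the most; returns when the fingers have stopped.
- arm.sleep(seconds).
- arm.solve_ik(position, orientation): joint angles nearest the present ones, or None.
- arm.snapshot(name): name is "scene" or "side" or "wrist"; returns the picture (384x512x3 uint8, red, green, blue); there is no depth.
- arm.get_calibration(name): a dict with "intrinsics" (3x3 intrinsics, pixels), "k1" (the pictures are not rectified: a ray, as slopes to the right and down, at radius r is drawn at 1 + k1 r^2 times it, then the intrinsics apply), "cam_to_world" (4x4, takes a point from camera to world coordinates). Camera axes: x right, y down, z forward; pixel columns grow to the right and rows downward; lengths in m; the calibration is good to about 2 mm. A picture is of the moment at which its call begins: read the wrist's pose just before it. get_calibration takes no time and is no camera call; for the wrist camera it gives the pose at the moment of the call.
A pose or a line that the arm cannot do raises arm.Unreachable and nothing moves.
- arm.sign_off(): hands the job in; it is judged then, once.
Readings, each from a call of its own:
- arm.current_t(): time.
- arm.current_joint_positions(): joint angles.
- arm.current_dq(): joint speeds.
- arm.current_tau(): joint torques, N m.
- arm.current_ee_pos(): TCP position.
- arm.current_tool_rot(): TCP orientation.
- arm.current_force(): force on the tool from outside, world axes, zero at the start.
- arm.current_torque(): the same for the moment, N m.
- arm.current_width(): finger opening in m.
- arm.current_grasp_force(): force on a finger pad.
Only numpy, scipy, OpenCV 4.12 (cv2) and the standard library are available. Lean on these libraries where they do the work, as an engineer would, in place of code of your own. Each camera call takes 0.05 s, during which the arm holds its last target. There are 200 camera calls.

### The job

Stand the two finished wooden cups in the tilted collecting box on the bench, the taller cup in its left bay and the shorter one in its right bay (as seen from the robot), each mouth up with its foot flat on the bay's sloping floor board. The two boards are set to a different depth every time, so feel for them: lower each cup gently along the slant of the box until it touches, neither dropping it nor letting it rock over nor pressing it hard. Keep the arm clear of the drill press table that overhangs the way, and leave the other things on the bench where they are.

Things in the scene. Friction and masses are not known exactly. Their poses are not given: they have to be found in the camera images.
- tall_cup: the taller turned wooden cup, 58 mm diameter, 75 mm high, hollow, about 0.09 kg, standing mouth up on the bench; origin at the centre of its foot, z along its axis to the mouth. It goes in the left bay
- short_cup: the shorter turned wooden cup, 48 mm diameter, 58 mm high, hollow, about 0.09 kg, standing mouth up on the bench; origin at the centre of its foot, z along its axis to the mouth. It goes in the right bay
- box: fixed plywood collecting box, mouth tilted 25 degrees towards the robot. Origin: centre of the upper face of its bottom; x up the slope (away from the robot), y left across the box, z out of the box, square to its bottom. 170 mm long inside (x), 304 mm wide outside (y), walls 8 mm. Front, sides and middle divider stand 70 mm above the bottom, the back board 175 mm
- left_bay (a point): centre of the left bay (140 mm wide, 170 mm long) on the box bottom, axes as the box. Above it lies the bay's light wooden floor board, firmly held, parallel to the bottom; its upper face is somewhere between 14 and 51 mm above this point along z (not told) and gives up to 5 mm on springs
- right_bay (a point): centre of the right bay (140 mm wide, 170 mm long) on the box bottom, axes as the box. Its own floor board has its upper face somewhere between 14 and 51 mm above this point along z (not told); it gives up to 5 mm on springs; not the same as the left one
- drill_table_corner (a point): fixed point at bench height right below the corner nearest to the robot of the drill press's table plate, whose underside is 428 mm above the bench, between the cups and the box. From that corner the plate runs back to the left and to the right; carry the cups past on the robot's side of it
- blank: solid round burl blank, 40 mm diameter, 62 mm high, standing; to be left alone; origin at the centre of its foot
- offcut: square wood offcut 32x100x32 mm, lying (long side y); to be left alone; origin at the centre of its underside
- pad: abrasive pad 50x75x18 mm, lying; to be left alone; origin at the centre of its underside
- tape: tape measure 62x80x32 mm, lying; to be left alone; origin at the centre of its underside

How it is judged:
By the outcome, as a careful person would: the job done as asked, in the order asked, and still so for the second after the job is handed in, with the robot touching nothing.
It also fails if it takes over 72 s, if anything falls off the work surface, if the arm or the gripper's body presses on something with over 40 N, if the wrist force passes 120 N, or if a joint passes its speed limit or range.

## Working session

There is one attempt and no reset: what is moved stays moved. The work goes in short steps, each a Python script; the robot and the scene stay as the last script left them, time stands still between calls to the robot, and variables do not carry over. Pictures are saved under pics/ and viewed, at most 10 in all, crops included, and the job is handed in when it is done.

```bash
ls; mkdir -p pics; python3 - <<'E'
from rig import arm
import cv2,numpy as np
print(arm.current_t(),arm.grip_depth)
np.set_printoptions(precision=4,suppress=True)
for n in("scene","side","wrist"):
    c=arm.get_calibration(n);print(n,c)
    im=arm.snapshot(n);cv2.imwrite(f"pics/{n}0.png",im[:,:,::-1])
a=cv2.imread("pics/scene0.png");b=cv2.imread("pics/side0.png")
E
```

```text
pics
0.0 0.0188
scene {'intrinsics': array([[460.3547,   0.    , 251.7268],
       [  0.    , 460.3547, 187.7995],
       [  0.    ,   0.    ,   1.    ]]), 'k1': 0.030372728451684705, 'cam_to_world': array([[-0.7616, -0.4756,  0.4402, -0.1937],
       [-0.6479,  0.5756, -0.4989,  0.7914],
       [-0.0161, -0.6651, -0.7465,  1.4144],
       [ 0.    ,  0.    ,  0.    ,  1.    ]])}
side {'intrinsics': array([[435.0577,   0.    , 256.3564],
       [  0.    , 435.0577, 196.2368],
       [  0.    ,   0.    ,   1.    ]]), 'k1': -0.13845527758345103, 'cam_to_world': array([[ 0.9801, -0.1056,  0.1679,  0.3179],
       [-0.1976, -0.4458,  0.873 , -1.4903],
       [-0.0173, -0.8889, -0.4578,  0.8127],
       [ 0.    ,  0.    ,  0.    ,  1.    ]])}
wrist {'intrinsics': array([[273.336 ,   0.    , 252.1731],
       [  0.    , 273.336 , 191.3203],
       [  0.    ,   0.    ,   1.    ]]), 'k1': 0.017556471130977854, 'cam_to_world': array([[ 0.3138,  0.9107,  0.2686,  0.1216],
       [ 0.9495, -0.3006, -0.0901,  0.6177],
       [-0.0013,  0.2833, -0.959 ,  0.3835],
       [ 0.    ,  0.    ,  0.    ,  1.    ]])}
```

View pics/scene0.png

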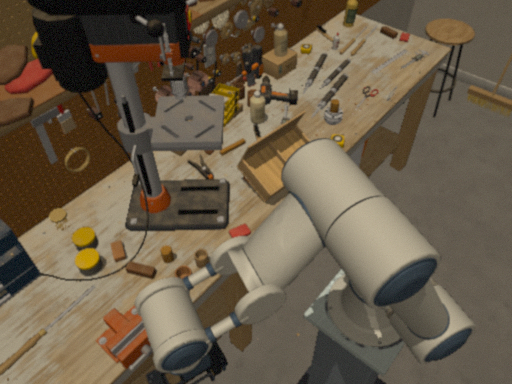

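View pics/side0.png

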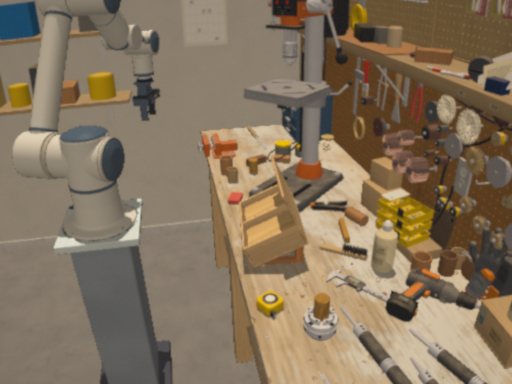

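View pics/wrist0.png

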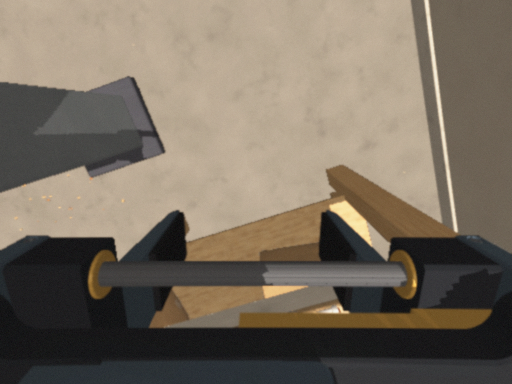

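The scene view shows round cups or a blank at about (183,270), (202,256) and (167,254), the offcut at (142,270), the red pad at (240,231) and the box at (275,160). In the side view the cups and blank are at (227,163), (232,174) and (253,166), with the box at (270,225). The wrist view only shows the bench edge. I'll enlarge these regions and cast rough rays.

```bash
cat > h.py <<'E'
from rig import arm
import cv2,numpy as np
np.set_printoptions(precision=4,suppress=True)
def ray(c,uv):
    K=np.array(c["intrinsics"]);d=np.array([(uv[0]-K[0,2])/K[0,0],(uv[1]-K[1,2])/K[1,1]])
    s=d.copy()
    for _ in range(20): s=d/(1+c["k1"]*(s@s))
    T=np.array(c["cam_to_world"]);return T[:3,3],T[:3,:3]@np.r_[s,1]
def onz(c,uv,z):
    o,d=ray(c,uv);return o+d*(z-o[2])/d[2]
def proj(c,P):
    T=np.array(c["cam_to_world"]);p=T[:3,:3].T@(np.array(P)-T[:3,3]);s=p[:2]/p[2];s=s*(1+c["k1"]*s@s)
    K=np.array(c["intrinsics"]);return K[:2,:2]@s+K[:2,2]
def tri(*rs):
    A=0;b=0
    for o,d in rs:
        d=d/np.linalg.norm(d);M=np.eye(3)-np.outer(d,d);A=A+M;b=b+M@o
    return np.linalg.solve(A,b)
E
python3 - <<'E'
from h import *
S=arm.get_calibration("scene");D=arm.get_calibration("side")
for uv in [(183,270),(202,256),(167,254),(142,270),(240,231)]: print("scene",uv,onz(S,uv,.05))
for uv in [(227,160),(232,172),(253,165),(235,198),(258,158)]: print("side",uv,onz(D,uv,.05))
a=cv2.imread("pics/scene0.png")[90:300,90:350];b=cv2.imread("pics/side0.png")[130:280,190:320]
cv2.imwrite("pics/c1.png",cv2.resize(a,None,fx=3,fy=2.85,interpolation=2)[:600,:780])
cv2.imwrite("pics/c2.png",cv2.resize(b,None,fx=4,fy=4,interpolation=2))
E
```

```text
scene (183, 270) [0.5478 0.3173 0.05  ]
scene (202, 256) [0.5376 0.2351 0.05  ]
scene (167, 254) [0.6385 0.308  0.05  ]
scene (142, 270) [0.6563 0.4073 0.05  ]
scene (240, 231) [0.5065 0.0684 0.05  ]
side (227, 160) [0.5381 0.3514 0.05  ]
side (232, 172) [0.5404 0.2119 0.05  ]
side (253, 165) [0.643  0.2655 0.05  ]
side (235, 198) [ 0.5155 -0.0314  0.05  ]
side (258, 158) [0.6812 0.3408 0.05  ]
```

View pics/c2.png

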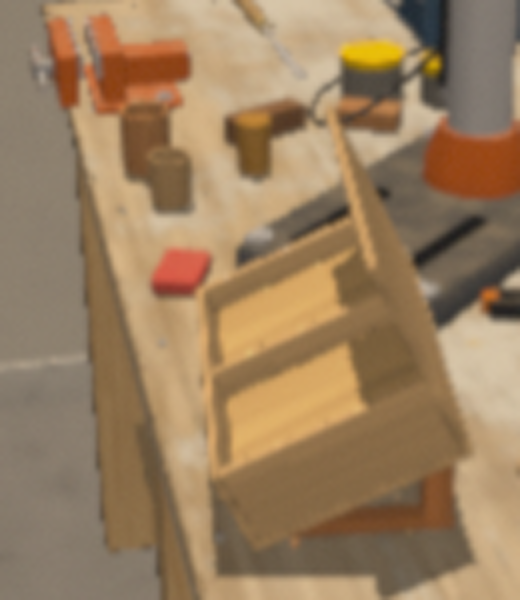

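View pics/c1.png

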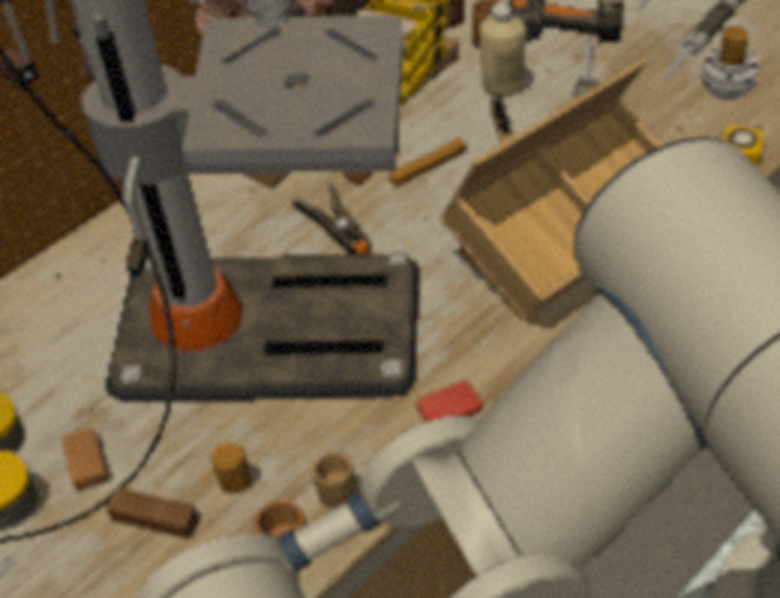

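The crops show the tall reddish cup (side ≈(226,165)), the short cup (≈(232,175)), the blank and offcut behind them, and the plate's near corner at about (222,148) in the scene view. Next I'll get the plate corner and rough box corners, then move the camera over the cups.

```bash
python3 - <<'E'
from h import *
S=arm.get_calibration("scene");D=arm.get_calibration("side")
c=lambda u,v:(190+u/4,130+v/4)
print("plate",onz(S,(222,148),.428),onz(D,(246,98),.428),tri(ray(S,(222,148)),ray(D,(246,98))))
R=arm.current_tool_rot();print(R)
for n,p in dict(fl=(205,293),fr=(217,480),br=(467,452),bl=(330,108),botfr=(262,548)).items():
    print(n,[onz(D,c(*p),z) for z in(.1,.15,.2,.25)])
print("bl tri",tri(ray(S,(90+643/3,90+65/2.85)),ray(S,(90+643/3,90+65/2.85))) if 0 else "")
# candidate viewpoints: tool down, tool x toward -x/+x
Rz=lambda a:np.array([[np.cos(a),np.sin(a),0],[np.sin(a),-np.cos(a),0],[0,0,-1]])
for a in (0,30,-30,180,150,-150):
  for p in ((.45,.28,.3),(.5,.28,.3),(.58,.28,.3)):
    print(a,p,arm.solve_ik(p,Rz(np.radians(a))))
E
```

```text
plate [0.5668 0.0647 0.428 ] [ 0.5717 -0.0144  0.428 ] [0.582  0.0511 0.4102]
[[-0.9493  0.3143 -0.0004]
 [ 0.3143  0.9493 -0.0009]
 [ 0.0001 -0.001  -1.    ]]
fl [array([ 0.5176, -0.1712,  0.1   ]), array([ 0.5036, -0.2638,  0.15  ]), array([ 0.4896, -0.3563,  0.2   ]), array([ 0.4755, -0.4488,  0.25  ])]
fr [array([ 0.478 , -0.4561,  0.1   ]), array([ 0.4667, -0.5287,  0.15  ]), array([ 0.4555, -0.6012,  0.2   ]), array([ 0.4443, -0.6738,  0.25  ])]
br [array([ 0.6647, -0.4617,  0.1   ]), array([ 0.6403, -0.5339,  0.15  ]), array([ 0.616, -0.606,  0.2  ]), array([ 0.5917, -0.6782,  0.25  ])]
bl [array([0.7208, 0.217 , 0.1   ]), array([0.6926, 0.0972, 0.15  ]), array([ 0.6643, -0.0225,  0.2   ]), array([ 0.636 , -0.1423,  0.25  ])]
botfr [array([ 0.4937, -0.5438,  0.1   ]), array([ 0.4813, -0.6102,  0.15  ]), array([ 0.469 , -0.6766,  0.2   ]), array([ 0.4567, -0.743 ,  0.25  ])]
bl tri 
0 (0.45, 0.28, 0.3) [ 25.4341  16.1245  82.9831  -0.      80.8924 115.4341]
0 (0.5, 0.28, 0.3) [ 23.2791  19.9178  77.2651  -0.      82.8171 113.2791]
0 (0.58, 0.28, 0.3) [ 20.4596  26.2605  66.9349
[... 475 characters left out ...]
80 (0.45, 0.28, 0.3) [ 25.4341  16.1245  82.9831  -0.      80.8924 -64.5659]
180 (0.5, 0.28, 0.3) [ 23.2791  19.9178  77.2651  -0.      82.8171 -66.7209]
180 (0.58, 0.28, 0.3) [ 20.4596  26.2605  66.9349  -0.      86.8046 -69.5404]
150 (0.45, 0.28, 0.3) [ 25.4341  16.1245  82.9831  -0.      80.8924 -34.5659]
150 (0.5, 0.28, 0.3) [ 23.2791  19.9178  77.2651  -0.      82.8171 -36.7209]
150 (0.58, 0.28, 0.3) [ 20.4596  26.2605  66.9349  -0.      86.8046 -39.5404]
-150 (0.45, 0.28, 0.3) [ 25.4341  16.1245  82.9831  -0.      80.8924 -94.5659]
-150 (0.5, 0.28, 0.3) [ 23.2791  19.9178  77.2651  -0.      82.8171 -96.7209]
-150 (0.58, 0.28, 0.3) [ 20.4596  26.2605  66.9349  -0.      86.8046 -99.5404]
```

```bash
cat >> h.py <<'E'
Rz=lambda a:np.array([[np.cos(a),np.sin(a),0],[np.sin(a),-np.cos(a),0],[0,0,-1]])
def shot(n,f):
    c=arm.get_calibration(n);im=arm.snapshot(n);cv2.imwrite(f"pics/{f}.png",im[:,:,::-1]);np.save(f"pics/{f}.npy",c["cam_to_world"]);return c,im
def cal(n,f):
    c=dict(arm.get_calibration(n));c["cam_to_world"]=np.load(f"pics/{f}.npy");return c
E
python3 - <<'E'
from h import *
arm.move_to((.45,.27,.3),Rz(0)); shot("wrist","w1");shot("scene","s1");shot("side","d1")
arm.move_to((.42,-.30,.36),Rz(0)); shot("wrist","w2")
print(arm.current_t())
a=np.hstack([cv2.imread("pics/w1.png")[:250],]);b=cv2.imread("pics/w2.png")[:290]
cv2.imwrite("pics/m1.png",np.vstack([a,b]))
E
```

```text
4.3083
```

View pics/m1.png

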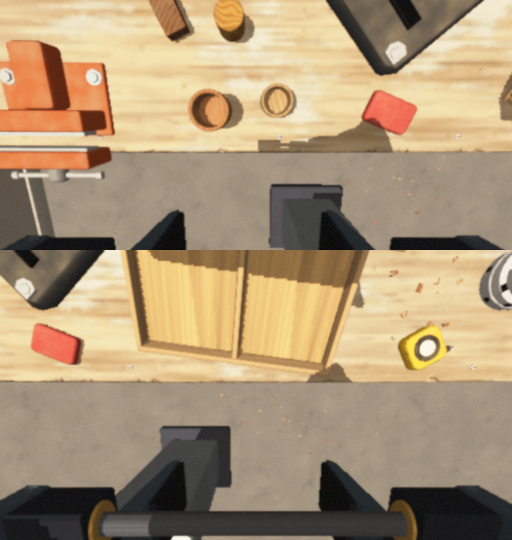

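Wrist view 1 has the tall cup rim at about (210,110) and the short cup rim at about (277,100). Wrist view 2 has the box's front wall corners at about (140,97) and (323,120). I'll refine both.

```bash
python3 - <<'E'
from h import *
im=cv2.imread("pics/w1.png");C=cal("wrist","w1");g=cv2.cvtColor(im,cv2.COLOR_BGR2GRAY)
vis=[]
for (u,v),r0,h,d in(((210,110),20,.075,.058),((277,100),17,.058,.048)):
    s=5;x0,y0=u-30,v-30
    cr=cv2.resize(g[y0:y0+60,x0:x0+60],None,fx=s,fy=s,interpolation=cv2.INTER_CUBIC)
    P=onz(C,(u,v),h);e=np.linalg.norm(proj(C,P+[0,d/2,0])-proj(C,P))
    k=cv2.HoughCircles(cr,cv2.HOUGH_GRADIENT,1,200,param1=120,param2=10,minRadius=int(e*s-7),maxRadius=int(e*s+7))
    cx,cy,r=k[0][0];uv=((cx+.5)/s-.5+x0,(cy+.5)/s-.5+y0);print("exp r",e,"got",r/s,uv,onz(C,uv,h))
    cc=cv2.resize(im[y0:y0+60,x0:x0+60],None,fx=s,fy=s,interpolation=cv2.INTER_CUBIC);cv2.circle(cc,(int(cx),int(cy)),int(r),(0,255,0),1);vis.append(cc)
b=cv2.imread("pics/w2.png")
z=lambda x,y:cv2.resize(b[y:y+50,x:x+65],None,fx=6,fy=6,interpolation=2)
w=np.hstack(vis);bb=np.hstack([z(115,70),z(290,85)])
w=np.hstack([w,np.zeros((300,bb.shape[1]-600,3),np.uint8)]);cv2.imwrite("pics/m2.png",np.vstack([w,bb]))
E
```

```text
Traceback (most recent call last):
TypeError: 'NoneType' object is not subscriptable
```

```bash
python3 - <<'E'
from h import *
im=cv2.imread("pics/w1.png");C=cal("wrist","w1");g=cv2.cvtColor(im,cv2.COLOR_BGR2GRAY)
vis=[]
for (u,v),r0,h,d in(((210,110),20,.075,.058),((277,100),17,.058,.048)):
    s=5;x0,y0=u-30,v-30
    cr=cv2.resize(g[y0:y0+60,x0:x0+60],None,fx=s,fy=s,interpolation=cv2.INTER_CUBIC)
    P=onz(C,(u,v),h);e=np.linalg.norm(proj(C,P+[0,d/2,0])-proj(C,P))
    cc=cv2.resize(im[y0:y0+60,x0:x0+60],None,fx=s,fy=s,interpolation=cv2.INTER_CUBIC)
    k=cv2.HoughCircles(cv2.GaussianBlur(cr,(0,0),2),cv2.HOUGH_GRADIENT,1.5,200,param1=40,param2=8,minRadius=int(e*s-12),maxRadius=int(e*s+8))
    print("exp r",e)
    if k is not None:
        cx,cy,r=k[0][0];uv=((cx+.5)/s-.5+x0,(cy+.5)/s-.5+y0);print("got",r/s,uv,onz(C,uv,h))
        cv2.circle(cc,(int(cx),int(cy)),int(r),(0,255,0),1)
    vis.append(cc)
b=cv2.imread("pics/w2.png")
z=lambda x,y:cv2.resize(b[y:y+50,x:x+65],None,fx=6,fy=6,interpolation=2)
w=np.hstack(vis);bb=np.hstack([z(115,70),z(290,85)])
w=np.hstack([w,np.zeros((300,bb.shape[1]-600,3),np.uint8)]);cv2.imwrite("pics/m2.png",np.vstack([w,bb]))
E
```

```text
exp r 21.01024043314973
got 20.1 (np.float32(211.25), np.float32(110.65)) [0.5309 0.3263 0.075 ]
exp r 16.812495338468736
got 15.87 (np.float32(275.55), np.float32(101.55)) [0.5435 0.2363 0.058 ]
```

View pics/m2.png

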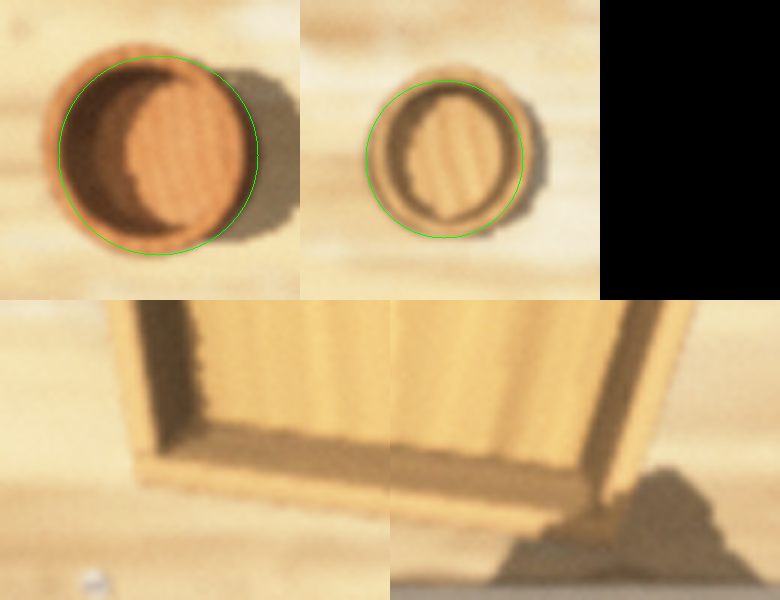

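The cup rims measure (209.0,109.6) for the tall cup and (276.7,100.0) for the short one by their extents, since Hough was pulled off by the shadow. The front wall's outer top corners are at about (137.6,100.4) and (327.6,125.8). Now I'll solve the box pose and check it against the other views.

```bash
python3 - <<'E'
from h import *
from scipy.optimize import brentq
C=cal("wrist","w1");W=cal("wrist","w2");D=arm.get_calibration("side")
print("tall",onz(C,(209,109.6),.075),"short",onz(C,(276.7,100),.058))
L,Rr=(137.6,100.4),(327.6,125.8)
z=brentq(lambda z:np.linalg.norm(onz(W,L,z)-onz(W,Rr,z))-.304,0,.4);print("z",z,onz(W,L,z),onz(W,Rr,z))
a=tri(ray(W,L),ray(D,(241.1,203.3)));b=tri(ray(W,Rr),ray(D,(244,249.5)));print("tri",a,b,np.linalg.norm(a-b))
zz=(a[2]+b[2])/2
for z in (z,zz):
    l,r=onz(W,L,z),onz(W,Rr,z);y=(l-r)/np.linalg.norm(l-r);xh=np.array([y[1],-y[0],0]);t=np.radians(25)
    x=xh*np.cos(t)+np.array([0,0,np.sin(t)]);n=np.cross(x,y);o=(l+r)/2+.093*x-.07*n
    print("O",o,"yaw",np.degrees(np.arctan2(xh[1],xh[0])))
    for p in((-.093,.152,.07),(-.093,-.152,.07),(.093,.152,.175),(.093,-.152,.175),(-.093,-.152,-.008),(.093,-.152,-.008)): print(p,proj(D,o+p[0]*x+p[1]*y+p[2]*n),proj(W,o+p[0]*x+p[1]*y+p[2]*n))
d=cv2.imread("pics/d1.png");print()
E
```

```text
tall [0.5323 0.3294 0.075 ] short [0.5456 0.2347 0.058 ]
z 0.076128122648414 [ 0.5162 -0.1201  0.0761] [ 0.4781 -0.4217  0.0761]
tri [ 0.5205 -0.1194  0.0724] [ 0.4804 -0.4215  0.0783] 0.30475719155719205
O [ 0.6101 -0.2852  0.052 ] yaw -7.202692981191808
(-0.093, 0.152, 0.07) [238.7263 202.6048] [137.6 100.4]
(-0.093, -0.152, 0.07) [242.5433 250.2581] [327.6 125.8]
(0.093, 0.152, 0.175) [273.0244 156.2327] [ 51.9665 -66.2095]
(0.093, -0.152, 0.175) [284.6052 196.5539] [410.7597  -9.6938]
(-0.093, -0.152, -0.008) [254.0197 268.7153] [321.136  105.1969]
(0.093, -0.152, -0.008) [309.3517 244.2441] [360.2674 -25.237 ]
O [ 0.6101 -0.2851  0.0512] yaw -7.202692981191808
(-0.093, 0.152, 0.07) [238.7292 202.787 ] [137.766  100.4227]
(-0.093, -0.152, 0.07) [242.5457 250.4624] [327.4432 125.7796]
(0.093, 0.152, 0.175) [273.0185 156.4353] [ 52.5729 -65.6083]
(0.093, -0.152, 0.175) [284.5941 196.7889] [410.2052  -9.3048]
(-0.093, -0.152, -0.008) [254.0185 268.9079] [321.007  105.2093]
(0.093, -0.152, -0.008) [309.3331 244.4489] [360.0158 -24.9593]
```

The triangulated corners are 304.8 mm apart, and the reprojected back board and bottom corners match the side view, so the box pose holds up. Next: plate edges, IK check, then pick the tall cup.

```bash
cat >> h.py <<'E'
t=np.radians(25);yw=np.radians(-7.2)
BX=np.array([np.cos(yw)*np.cos(t),np.sin(yw)*np.cos(t),np.sin(t)]);BY=np.array([-np.sin(yw),np.cos(yw),0]);BN=np.cross(BX,BY)
BO=np.array([.6110,-.285,.0515]);BR=np.c_[-BX,BY,-BN]
CUP=dict(tall=dict(xy=(.5323,.3294),g=.036,px=-.044,py=.074,d=.058),short=dict(xy=(.5456,.2347),g=.023,px=-.049,py=-.074,d=.048))
def bay(c,h): return BO+c["px"]*BX+c["py"]*BY+(h+c["g"])*BN   # TCP for the foot at h over the bottom
GR=Rz(np.pi/2);CR=Rz(np.radians(160))
def pick(c):
    x,y=c["xy"]
    arm.grip(.091); arm.move_to((x,y,.17),GR); arm.move_l((x,y,c["g"]),feed=.12); arm.grip(c["d"]-.015)
    print("width",arm.current_width(),"pad",arm.current_grasp_force(),"ee",arm.current_ee_pos())
    arm.move_l((x,y,c["g"]+.01),feed=.05); arm.move_l((x-.05,y,.2),feed=.2)
    print("held width",arm.current_width(),"t",arm.current_t())
def carry(c):
    arm.move_l((.42,.2,.22),feed=.3); arm.move_l((.41,-.05,.22),Rz(np.pi),feed=.3)
    arm.move_l(bay(c,.15),BR,feed=.2); arm.move_l(bay(c,.085),feed=.1); arm.sleep(.3)
E
python3 - <<'E'
from h import *
S=arm.get_calibration("scene");D=arm.get_calibration("side")
print("plate corners",onz(S,(152,148),.428),onz(S,(222,148),.428),onz(D,(305,103),.428))
for c in CUP.values():
    for h in(.15,.085,.014): print(bay(c,h),arm.solve_ik(bay(c,h),BR))
    print(arm.solve_ik((*c["xy"],c["g"]),GR))
print("noise",[arm.current_force() for _ in range(3)])
arm.move_l((.41,.0,.3),Rz(np.pi/2),feed=.3); arm.move_l((.45,.3,.22),GR,feed=.3)
pick(CUP["tall"])
shot("side","d2");shot("wrist","w3")
E
```

```text
plate corners [0.7355 0.2037 0.428 ] [0.5668 0.0647 0.428 ] [ 0.7507 -0.1292  0.428 ]
[ 0.5027 -0.1967  0.2015] [ -35.2794   13.829   110.6966   20.384    34.8277 -132.7667]
[ 0.53   -0.2002  0.1426] [ -33.5063   21.5989  111.6647   25.072    26.2302 -136.9007]
[ 0.5597 -0.2039  0.0782] [ -31.8007   30.2576  111.253    33.7512   18.4611 -144.9036]
[26.2867 40.172  86.4565 -0.     53.3715 26.2867]
[ 0.4851 -0.3437  0.1876] [ -51.2503   20.3292  102.8452   26.3831   41.3956 -151.6534]
[ 0.5124 -0.3471  0.1287] [ -48.9974   27.093   103.4918   30.2334   34.0148 -154.8004]
[ 0.5422 -0.3509  0.0643] [ -46.7543   34.7063  102.8639   35.9602   27.2778 -159.6306]
[17.5167 39.447  91.7217 -0.     48.8313 17.5167]
noise [array([ 0.0591, -0.3257,  0.8313]), array([ 0.0591, -0.3257,  0.8313]), array([ 0.0591, -0.3257,  0.8313])]
width 0.056760389566552175 pad 29.977204561291728 ee [0.5323 0.3294 0.036 ]
held width 0.05640951415528138 t 11.1167
```

```bash
cat >> h.py <<'E'
def fn():
    v=[]
    for _ in range(5): v.append(arm.current_force()@BN); arm.sleep(.02)
    return np.mean(v)
def feel(c,step=.0015,thr=1.2):
    h=.085; f0=fn(); log=[]
    while h>.010:
        big=h>.056; h-=.005 if big else step
        arm.move_l(bay(c,h),feed=.05 if big else .02); f=fn()-f0; log.append((round(h*1e3,1),round(float(f),2)))
        if f>thr: break
    print("f0",f0,log,"t",arm.current_t()); return h
E
python3 - <<'E'
from h import *
c=CUP["tall"]
carry(c);print(arm.current_t(),arm.current_width());h=feel(c)
print(h,arm.current_ee_pos(),bay(c,h),arm.current_force(),arm.current_torque())
shot("side","d3");shot("scene","s3")
E
```

```text
15.9333 0.05651469435748578
f0 -0.9352616865277661 [(80.0, 0.22), (75.0, 0.32), (70.0, 0.14), (65.0, -0.04), (60.0, 0.23), (55.0, 0.03), (53.5, 0.09), (52.0, 0.01), (50.5, 0.23), (49.0, 2.44)] t 19.35
0.04899999999999999 [ 0.5451 -0.2021  0.11  ] [ 0.5451 -0.2021  0.1099] [-0.535   0.5824  0.8757] [0.105  0.3415 0.0029]
```

```bash
python3 - <<'E'
from h import *
a=cv2.imread("pics/d3.png")[150:280,215:325];b=cv2.imread("pics/s3.png")[90:220,220:360]
cv2.imwrite("pics/m3.png",np.hstack([cv2.resize(a,None,fx=3.1,fy=3.1,interpolation=2),cv2.resize(b,None,fx=3.1,fy=3.1,interpolation=2)]))
E
```

```text
(no output)
```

View pics/m3.png

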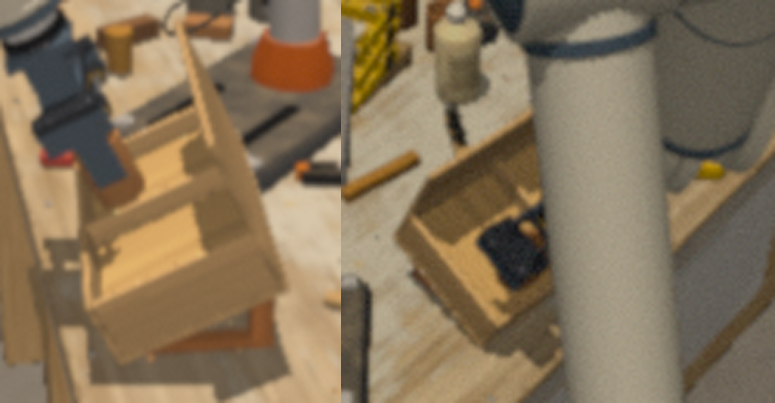

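The side view at crop (115,175) shows the tall cup inside the left bay, square to the slope and off the front wall. I'll release it, back out along the slant, and fetch the short cup.

```bash
python3 - <<'E'
from h import *
c=CUP["tall"]
arm.grip(.074); arm.sleep(.2); arm.move_l(bay(c,.049+.09),feed=.1)
shot("side","d4")
arm.move_l((.41,-.05,.24),Rz(np.pi),feed=.3); shot("scene","s4"); arm.move_l((.44,.2,.22),GR,feed=.3)
pick(CUP["short"])
shot("scene","s5")
c=CUP["short"];carry(c);print(arm.current_t(),arm.current_width());h=feel(c)
print(h,arm.current_ee_pos(),bay(c,h),arm.current_force());shot("side","d5")
a=cv2.imread("pics/d4.png")[150:280,215:325];b=cv2.imread("pics/d5.png")[150:280,215:325]
cv2.imwrite("pics/m4.png",np.hstack([cv2.resize(i,None,fx=3.5,fy=3.5,interpolation=2) for i in(a,b)]))
E
```

```text
width 0.04627553034667018 pad 30.00114379450679 ee [0.5455 0.2347 0.023 ]
held width 0.046916815658137524 t 28.6417
33.8583 0.04624253564593699
f0 -1.063611319066083 [(80.0, 0.52), (75.0, 0.6), (70.0, 0.65), (65.0, 0.49), (60.0, 0.2), (55.0, -0.24), (53.5, 0.21), (52.0, -0.03), (50.5, 0.34), (49.0, 0.46), (47.5, 2.63)] t 37.6083
0.04749999999999999 [ 0.5281 -0.3491  0.0947] [ 0.5281 -0.3491  0.0947] [-1.6161  0.345   0.51  ]
```

View pics/m4.png

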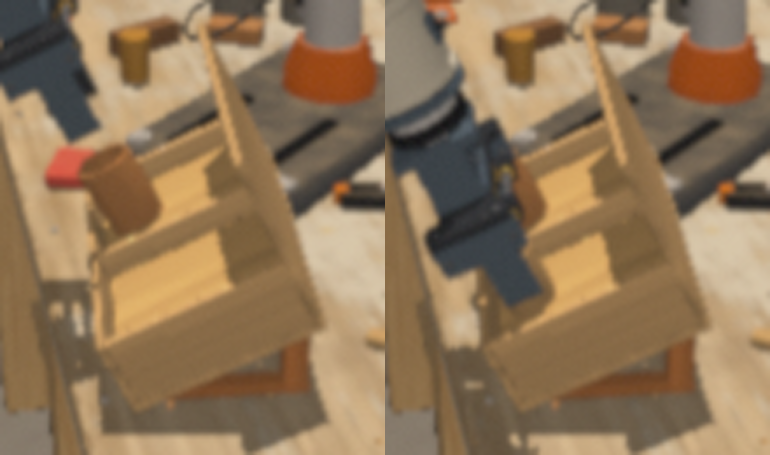

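The left frame shows the tall cup standing free and square in the left bay. The right frame shows the short cup in the right bay. Before releasing, I'll check both felt depths against the board and front-wall lines seen earlier in w2.

```bash
python3 - <<'E'
from h import *
W=cal("wrist","w2")
for y,s in((.144,"L seen 149.2,90.8"),(-.144,"R seen 321.3,113")):
    print(s,[(h,proj(W,BO-.085*BX+y*BY+h/1e3*BN)) for h in(14,30,48,70)])
print(arm.current_force(),fn(),arm.current_torque())
E
```

```text
L seen 149.2,90.8 [(14, array([153.5469,  82.4435])), (30, array([150.4411,  85.9506])), (48, array([146.7451,  90.1213])), (70, array([141.9082,  95.5745]))]
R seen 321.3,113 [(14, array([319.4805, 105.0883])), (30, array([320.6936, 109.092 ])), (48, array([322.1354, 113.8472])), (70, array([324.0191, 120.0546]))]
[-0.8057  0.0261  1.2908] 1.4501110479219304 [0.0846 0.3112 0.0259]
```

Both boards look about 48 mm deep, which agrees with the felt contacts. Release, withdraw and check.

```bash
python3 - <<'E'
from h import *
c=CUP["short"]
arm.grip(.064); arm.sleep(.2); arm.move_l(bay(c,.0475+.09),feed=.1)
arm.move_l((.40,-.28,.36),Rz(np.pi),feed=.25); arm.move_l((.38,-.05,.34),feed=.3);arm.sleep(.3)
shot("side","d6");shot("scene","s6");print(arm.current_t())
a=cv2.imread("pics/d6.png")[130:280,190:320];b=cv2.imread("pics/s6.png")[90:300,120:350]
cv2.imwrite("pics/m5.png",np.hstack([cv2.resize(i,(int(i.shape[1]*450/i.shape[0]),450),interpolation=2) for i in(a,b)])[:, :800])
E
```

```text
41.8083
```

View pics/m5.png

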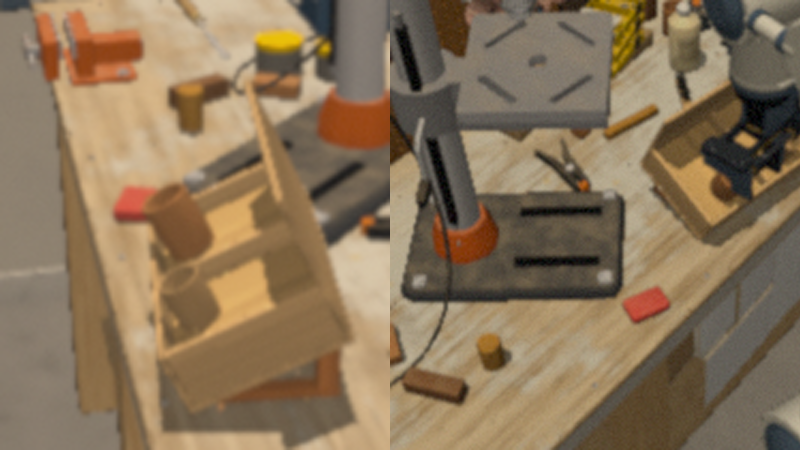

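Both cups stand upright and square to the slope in their bays: tall at crop (180,220), short at (190,300). The blank, offcut and pad haven't moved, and the arm is clear, so I'm handing in.

```bash
python3 -c "
from rig import arm
print(arm.sign_off())"
```

```text
the job is handed in; nothing more can be done
None
```

The tall cup stands in the left bay and the short cup in the right, each lowered along the slant until it touched (boards felt at about 49 mm and 47.5 mm, under 3 N); the arm ended clear, the blank, offcut and pad look undisturbed, and I handed in at about 42 s without a verdict coming back.

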